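# Wedge the sample vice just off its levelling cradle and hold

## Task

Pick up the steel levelling wedge by its orange grip, slide it thin end first along the cradle's slot under the near end of the small vice that stands in it, and push until that end has just lifted off the cradle rails, about 2 to 3 mm clear, with the vice's far end still seated in the cradle. Finish still gripping the wedge in place with the vice's near end resting on it; do not touch the vice with the gripper, do not pry it up higher than that, and leave the dropper bottle, the green sample and the loupe beside the work where they are.

Things in the scene. Friction and masses are not known exactly. Their poses are not given: they have to be found in the camera images.
- cradle: Levelling cradle fixed to the table: aluminium floor plate, two steel rails, blue cheeks and end stop; place and yaw vary. Origin at table height (z=0) below the vice's near lower edge, on the slot's centre line; +x along the slot away from the robot (push direction). Floor plate x -74 to +144 mm, 70 mm wide, its top (the slot floor) at z = 6 mm; nearer than x = -19 mm it is bare
- slot_mouth (a point): centre of the slot's near entrance, on the slot floor (cradle x -12, y 0, z 6 mm). The slot between the rails is 28 mm wide and 8 mm deep; rounded rail noses begin at cradle x = -19 mm
- slot_edge (a point): centre of the slot at rail-top height below the vice's near edge (cradle x 0, y 0, z 14 mm). Rails: y 14 to 28 mm either side, x -19 to +129 mm. Cheeks x +21 to +136, y 26 to 31 mm, to z = 24 mm; end stop at x = +129 mm, to z = 30 mm
- vice: Small green and steel vice, about 0.9 kg (varies), loose on the cradle rails against the end stop, a brown round sample fixed in its jaws. Bed 128 x 46 mm, flat underneath, 44 mm tall; the plain jaw end faces the robot, the T-bar screw points away. Origin on the underside; its +x points to the near end (against the cradle's +x), at x = +84 mm; the bed's far end is at -44 mm
- vice_edge (a point): middle of the vice's near lower edge; it lies on the rails at the start (14 mm over the table). Its height over 14 mm is the lift
- vice_edge_left (a point): point on the same near lower edge, 22 mm to the left seen from the robot (cradle +y side)
- vice_edge_right (a point): point on the same near lower edge, 22 mm to the right (cradle -y side)
- wedge: Loose levelling wedge, 0.2 kg, 110 x 22 x 30 mm, flat on the table right of the cradle. Origin: middle of the underside; +x to the thin tip (x = +55 mm), z up. Steel ramp from the tip (2 mm thick) to x = -15 mm (16 mm thick), rising 1 mm in 5; behind it, to x = -55 mm, an orange grip block with black ribs, 22 mm wide (y), 30 mm tall
- wedge_tip (a point): middle of the wedge's tip, at the underside. On the slot floor the ramp meets the vice's edge when the tip is 30 mm beyond it, then lifts 1 mm per 5 mm pushed (tip 42 mm beyond: 2.5 mm). Pushing takes about 6 to 20 N
- wedge_grip (a point): grip point in the middle of the orange block, 35 mm behind the wedge's origin (90 mm behind the tip), 24 mm over its underside; grip across the 22 mm width
- dropper_bottle: brown dropper bottle, 37 mm wide, 94 mm tall, origin at the underside; bystander right of the vice
- green_sample: green round mounted sample, 32 mm wide, 21 mm tall, origin at the underside; bystander left of the slot, near the front edge of the table
- black_loupe: black loupe, 37 mm wide, 33 mm tall, origin at the underside; bystander left of the cradle, before the microscope
Things that resemble listed ones, but are neither listed nor needed, are in the scene too. Of the things that look like the wedge, the larger one is meant.

How it is judged:
On the way, in this order (a step that is already met when the one before it is completed fails the run):
1. the wedge is picked up off the table (height (world z) of wedge above 0.012 m and contact force between the fingers and wedge above 1 N), for 0.1 s.
2. the wedge's tip is in the slot under the vice, which still rests on the rails (y of wedge_tip in the frame of cradle between -0.006 and 0.006 m and z of wedge_tip in the frame of cradle between 0.004 and 0.01 m and x of wedge_tip in the frame of cradle between 0.005 and 0.035 m and z of vice_edge in the frame of cradle below 0.0148 m and contact force between the fingers and wedge above 1 N), for 0.05 s.
At the end, for the whole second after the job is handed in: Wedge on the slot floor within 6 mm of its centre line and still gripped (over 3 N); it carries the vice (over 1 N), whose near lower edge is 1 to 4.5 mm above the rails (corners over 0.5 mm); far end seated in the cradle (within 6 mm), at rest, untouched by the robot (y of wedge_tip in the frame of cradle between -0.006 and 0.006 m and z of wedge_tip in the frame of cradle between 0.004 and 0.01 m and z of vice_edge in the frame of cradle between 0.015 and 0.0185 m and z of each of vice_edge_left, vice_edge_right in the frame of cradle above 0.0145 m and x of vice in the frame of cradle above 0.078 m and z of vice in the frame of cradle below 0.02 m and contact force between each of vice, wedge and cradle above 0.5 N and contact force between wedge and vice above 1 N and contact force between the fingers and wedge above 3 N and contact force between each of the arm, the fingers and vice below 0.3 N and linear speed of vice below 0.01 m/s); the arm keeps its last pose, push and grip.
It fails at once if the vice's near end is pried up more than 7 mm (z of vice_edge in the frame of cradle above 0.021 m).
It fails at once if the gripper or arm touches the vice (contact force between any of the fingers, the arm and vice above 2 N).
It fails at once if the brown dropper bottle is moved more than 15 mm (distance of dropper_bottle from where it was at the start of the episode above 0.015 m).
It fails at once if the green mounted sample is moved more than 15 mm (distance of green_sample from where it was at the start of the episode above 0.015 m).
It fails at once if the black loupe is moved more than 15 mm (distance of black_loupe from where it was at the start of the episode above 0.015 m).
It also fails if it takes over 45 s, if anything falls off the work surface, if the arm or the gripper's body presses on something with over 40 N, if the wrist force passes 120 N, or if a joint passes its speed limit or range.

## Robot

A 6-joint arm with a two-finger parallel gripper is mounted at the origin on a cart in front of the work surface, level with it; the furniture and walls round the work are solid. World frame = base frame: x ahead of the robot, y to its left, z up, the work surface at z = 0. Lengths are in m, angles in rad, forces in N, time in s.
With the tool pointing down it reaches from about 0.3 to 0.775 m from the base axis. Payload 14.6 kg.
Tool frame: the origin (TCP) lies between the finger pads; the fingertips stand ctrl.tip_extent ahead of it and the grasp point (between the pads) lies 3 mm ahead of it (ctrl.tip_extent is the distance from the TCP to the fingertips, in m); z points along the fingers, y is the line along which they close (so a half turn about z gives the same grasp; the last joint's range is limited). The gripper opens to 94 mm and grips with 3 to 60 N. Pads are 16 mm wide; open, the fingers measure 119 mm over their backs; the gripper's body (75 mm by 177 mm) begins 78 mm behind the grasp point.
Start: joints at [1.05, 0.3, 1.521, -0, 1.321, -0.067], TCP at [0.241, 0.494, 0.227] pointing down, gripper open.
Joint ranges: [-3.03, 3.03], [-0.79, 2.21], [0.23, 2.52], [-1.04, 4.18], [0, 3.07], [-2.55, 2.55]. Speed limits (rad/s): [2.22, 2.22, 2.57, 3.14, 3.14, 3.14].

## Interface

Orientations are given as [roll, pitch, yaw] about the fixed x, y, z axes, in that order (R = Rz(yaw) Ry(pitch) Rx(roll)).
In Python, from station import ctrl, eyes gives the robot as it stands. The module is installed in compiled form; this text tells all that it offers.
- The arm moves only by the shell command python3 -m crank 'ROWS' [OPENING] [FORCE]. ROWS is a JSON list of rows, 1 to 10 of them, each of 6 numbers: dx, dy, dz in m, then a rotation vector rx, ry, rz in rad; each row shifts and turns the commanded pose from where the row before left it, along the tool's axes as they then stand; what a row does not reach is not made up. A row lasts 1/10 s, in which the tool goes at most 0.05 m and 0.15 rad, less where a joint would pass 70% of its speed; a pose out of reach is approached as far as the arm can. OPENING is the finger opening in m, set as the command begins (- or left out keeps the last). The fingers move at their own pace and stop on an object; FORCE is the grip in N (left out, the last holds). Time passes only in rows, so rows that do not move let the fingers close. It prints the time, the measured TCP pose, the force, the opening and the grip force at its end. Input that does not fit is refused with a message, and nothing moves.
- ctrl.get_obs(): the state, without advancing time (a new reading comes with each control period).
- eyes.camera(name): name is "scene" or "top" or "wrist"; returns a dict with "pixels" (420x560x3 uint8, blue, green, red), "fx", "fy", "cx", "cy" (pixels), "k1" (the pictures are not rectified: a ray, as slopes to the right and down, at radius r is drawn at 1 + k1 r^2 times it, then the intrinsics apply), "extrinsics" (4x4, takes a point from camera to world coordinates). Camera axes: x right, y up, looking along -z (the intrinsics and any distortion apply to the point x, -y, -z); pixel columns grow to the right and rows downward; lengths in m; the calibration is good to about 2 mm. A picture is of the moment at which its call begins. There is no depth.
- ctrl.hand_in(): hands the job in; it is judged then, once.
The state is a dict: "time_s": time; "qpos": joint angles; "joint_vel": joint speeds; "tau": joint torques, N m; "ee_pos": TCP position; "eef_rot": TCP orientation; "force": force on the tool from outside, world axes, zero at the start; "moment": the same for the moment, N m; "grip_width": finger opening in m; "grip_force": force on a finger pad.
Only numpy, scipy, OpenCV 4.12 (cv2) and the standard library are available. Lean on these libraries where they do the work, as an engineer would, in place of code of your own. Each camera call takes 0.05 s, during which the arm holds its last target. There are 200 camera calls.

## Working session

There is one attempt and no reset: what is moved stays moved. The work goes in short steps, Python scripts to look and compute and a shell command to move; the robot and the scene stay as the last step left them, time stands still between calls to the robot, and variables do not carry over. Pictures are saved under pics/ and viewed, at most 11 in all, crops included, and the job is handed in when it is done.

```bash
mkdir -p pics
cat > h.py <<'E'
from station import ctrl, eyes
import numpy as np, cv2
from scipy.spatial.transform import Rotation as Ro
def snap(n,f):
    c=eyes.camera(n); cv2.imwrite('pics/'+f+'.png',c['pixels'])
    np.savez('pics/'+f+'.npz',**{k:np.asarray(v) for k,v in c.items()}); return c
def load(f): return dict(np.load('pics/'+f+'.npz'))
def ray(c,px):
    px=np.atleast_2d(px).astype(float)
    K=np.array([[c['fx'],0,c['cx']],[0,c['fy'],c['cy']],[0,0,1]],float)
    u=cv2.undistortPointsIter(px.reshape(-1,1,2),K,np.array([float(c['k1']),0,0,0]),None,None,(3,100,1e-12)).reshape(-1,2)
    d=np.c_[u[:,0],-u[:,1],-np.ones(len(u))]
    E=c['extrinsics']; return E[:3,3],d@E[:3,:3].T
def plane(c,px,z):
    o,d=ray(c,px); return o+d*((z-o[2])/d[:,2])[:,None]
def proj(c,P):
    P=np.atleast_2d(P); E=c['extrinsics']; q=(P-E[:3,3])@E[:3,:3]
    s=np.c_[q[:,0],-q[:,1]]/-q[:,2:]; s=s*(1+c['k1']*(s**2).sum(1))[:,None]
    return s*[c['fx'],c['fy']]+[c['cx'],c['cy']]
E
python3 - <<'E'
from h import *
for n in ('scene','top'):
    c=snap(n,n+'0'); print(n,c['fx'],c['k1'],c['extrinsics'].round(3).tolist())
print(ctrl.get_obs(),ctrl.tip_extent)
E
```

```text
scene 516.2886194422474 0.05259019971076778 [[0.495, 0.49, -0.717, -0.165], [-0.868, 0.257, -0.424, -0.741], [-0.024, 0.833, 0.553, 0.59], [0.0, 0.0, 0.0, 1.0]]
top 494.1546856013892 -0.043606727819497794 [[-0.003, 0.998, -0.069, 0.487], [-1.0, -0.002, 0.02, -0.315], [0.02, 0.069, 0.997, 1.015], [0.0, 0.0, 0.0, 1.0]]
{'time_s': 0.1, 'qpos': array([ 1.05037114e+00,  3.00382929e-01,  1.52154726e+00,  1.20908250e-05,
        1.32069553e+00, -6.65931141e-02]), 'joint_vel': array([ 1.03540665e-03, -2.08794827e-04, -3.99992458e-04, -2.98944155e-04,
        1.13509486e-03,  1.27078809e-05]), 'tau': array([ 8.21593985e-04, -5.32639468e+01, -3.53284264e+01,  7.09343492e-02,
        2.35285627e-02, -9.13545182e-05]), 'ee_pos': array([0.24101236, 0.49413289, 0.22694899]), 'eef_rot': array([-3.14056266e+00, -8.04294973e-05,  2.68775754e+00]), 'force': array([-0.1776483 ,  0.10299945, -0.10906127]), 'moment': array([-0.01000621,  0.01875629,  0.01181502]), 'grip_force': 0.0, 'grip_width': 0.09402447091465795} 0.022
```

View pics/scene0.png

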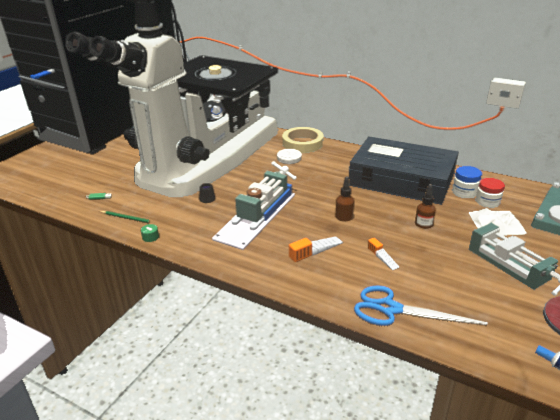

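View pics/top0.png

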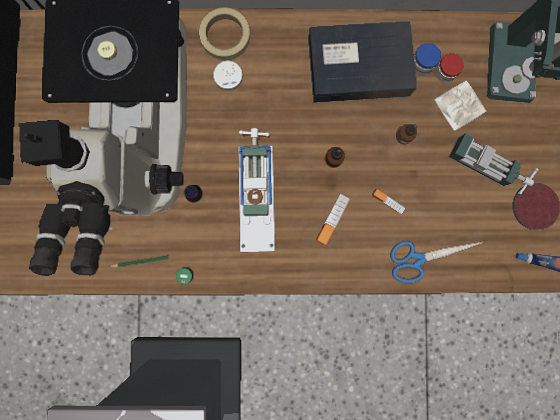

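Candidates for the wedge in the top view: the large orange/steel wedge at (333,219) and a small one at (389,201). By the description it is the larger, at (333,219). I'll check it in one crop and measure coarsely.

Run:
```python
from h import *
c=load('top0'); im=c['pixels']
cv2.imwrite('pics/crop1.png',cv2.resize(im[120:270,225:415],None,fx=4,fy=4,interpolation=cv2.INTER_CUBIC))
hsv=cv2.cvtColor(im,cv2.COLOR_BGR2HSV)
m=cv2.inRange(hsv,(5,190,170),(18,255,255))
for k in cv2.findContours(m,cv2.RETR_EXTERNAL,cv2.CHAIN_APPROX_NONE)[0]:
    if cv2.contourArea(k)<40: continue
    r=cv2.minAreaRect(k); b=plane(c,cv2.boxPoints(r),.03)
    print('orange',r,b.mean(0).round(4),np.linalg.norm(b[1]-b[0]),np.linalg.norm(b[2]-b[1]))
m=cv2.inRange(hsv,(0,0,150),(179,60,255)); m[:,:225]=0;m[:,420:]=0;m[:130]=0;m[270:]=0
for k in cv2.findContours(m,cv2.RETR_EXTERNAL,cv2.CHAIN_APPROX_NONE)[0]:
    if cv2.contourArea(k)<60: continue
    r=cv2.minAreaRect(k); b=plane(c,cv2.boxPoints(r),.006)
    print('white',r,b.round(4).tolist(),np.linalg.norm(b[1]-b[0]),np.linalg.norm(b[2]-b[1]))
```

```text
white ((394.1537780761719, 204.76919555664062), (21.0786075592041, 7.211102485656738), 33.6900634765625) [[0.5689, -0.5258, 0.006], [0.5813, -0.5344, 0.006], [0.5571, -0.5704, 0.006], [0.5447, -0.5618, 0.006]] 0.015035722173431314 0.043401401950070695
white ((337.1000671386719, 210.300048828125), (11.180338859558105, 32.64659118652344), 26.56505012512207) [[0.5271, -0.4046, 0.006], [0.587, -0.4352, 0.006], [0.5767, -0.4557, 0.006], [0.5168, -0.425, 0.006]] 0.06730135419620677 0.02297113238408004
white ((255.5, 180.0), (48.0, 25.0), 90.0) [[0.6643, -0.2371, 0.006], [0.6643, -0.2885, 0.006], [0.565, -0.2885, 0.006], [0.5651, -0.2374, 0.006]] 0.05146052733784314 0.0992139033144431
white ((256.114990234375, 198.2909698486328), (105.90975952148438, 34.730926513671875), 88.75463104248047) [[0.6857, -0.2258, 0.006], [0.6873, -0.2974, 0.006], [0.4694, -0.302, 0.006], [0.4681, -0.2314, 0.006]] 0.07161046914912864 0.21787236586362727
white ((253.5, 137.0), (14.0, 29.0), 90.0) [[0.7186, -0.2286, 0.006], [0.7187, -0.2885, 0.006], [0.6893, -0.2885, 0.006], [0.6893, -0.2287, 0.006]] 0.059945965466965914 0.029354488741134933
```

View pics/crop1.png

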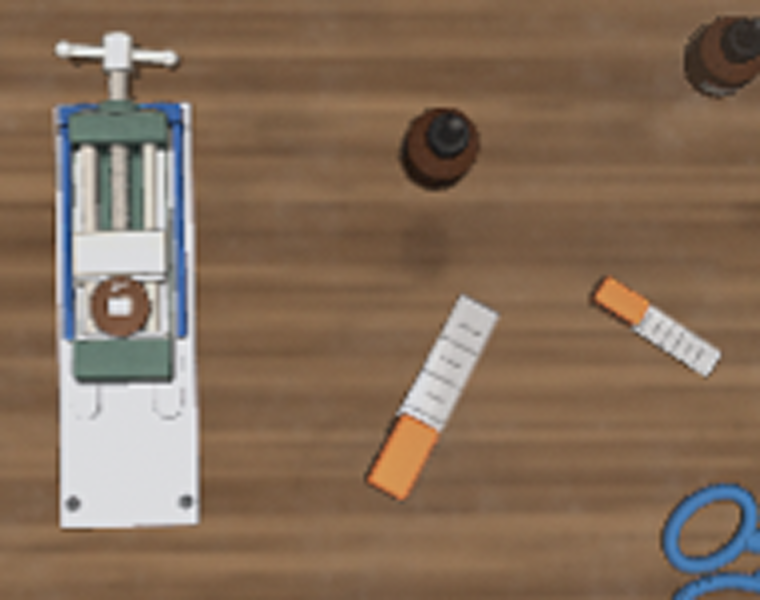

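```bash
cat >> h.py <<'E'
def tri(ca,pa,cb,pb):
    (o,d),(p,e)=ray(ca,pa),ray(cb,pb); d,e=d[0],e[0]
    s=np.linalg.lstsq(np.c_[d,-e],p-o,rcond=None)[0]; A,B=o+d*s[0],p+e*s[1]
    return (A+B)/2,np.linalg.norm(A-B)
def tool(target,yaw=None):
    o=ctrl.get_obs(); R=Ro.from_euler('xyz',o['eef_rot']).as_matrix()
    return (R.T@(np.asarray(target)-o['ee_pos'])).round(4)
E
python3 - <<'E'
from h import *
t=load('top0');s=load('scene0')
for a,b in (((40,268),(72,42)),((86,268),(92,58))): print('eyepiece',tri(t,a,s,b))
hsv=cv2.cvtColor(t['pixels'],cv2.COLOR_BGR2HSV); print(hsv[234,326],hsv[200,393])
m=cv2.inRange(hsv,(3,140,120),(22,255,255)); m[:,:300]=0;m[:,365:]=0
k=max(cv2.findContours(m,cv2.RETR_EXTERNAL,cv2.CHAIN_APPROX_NONE)[0],key=cv2.contourArea)
r=cv2.minAreaRect(k); b=plane(t,cv2.boxPoints(r),.03); g=b.mean(0)
print('orange',r,g.round(4),np.linalg.norm(b[1]-b[0]),np.linalg.norm(b[2]-b[1]))
tip=plane(t,[[225+478/4,120+308/4]],.002)[0]; v=tip-g; print('tip',tip.round(4),np.hypot(*v[:2]),np.arctan2(v[1],v[0]))
for tgt in ([.2,.3,.227],[.32,-.1,.227],[*(g[:2]),.2]): print(tool(tgt))
E
```

```text
eyepiece (array([0.45237479, 0.00958572, 0.34791633]), np.float64(0.001127311012129522))
eyepiece (array([ 0.44838961, -0.04141949,  0.32798202]), np.float64(0.010055500362127361))
[ 15 156 211] [ 12  28 182]
orange ((325.5, 234.00003051757812), (10.733125686645508, 19.230182647705078), 26.56505012512207) [ 0.503  -0.4037  0.03  ] 0.03840140438075215 0.021420991748766643
tip [ 0.5796 -0.4461  0.002 ] 0.08752167657853524 -0.505844737759078
[-4.830e-02 -1.925e-01  1.000e-04]
[-3.315e-01 -4.994e-01  4.000e-04]
[-0.6291 -0.6921  0.0276]
```

```bash
python3 -m crank '[[-0.02,-0.037,0,0,0,0],[-0.02,-0.037,0,0,0,0],[-0.02,-0.037,0,0,0,0],[-0.02,-0.037,0,0,0,0],[-0.02,-0.037,0,0,0,0],[-0.02,-0.037,0,0,0,0],[-0.02,-0.037,0,0,0,0]]' 0.06 && python3 -m crank '[[-0.022,-0.029,0,0,0,0],[-0.022,-0.029,0,0,0,0],[-0.022,-0.029,0,0,0,0],[-0.022,-0.029,0,0,0,0],[-0.022,-0.029,0,0,0,0],[-0.022,-0.029,0,0,0,0],[-0.022,-0.029,0,0,0,0]]'
python3 - <<'E'
from h import *
print(tool([.35,-.25,.22]),tool([.49,-.397,.18]),ctrl.get_obs()['qpos'])
E
```

```text
time_s: 0.8
ee_pos: [0.2529, 0.1986, 0.2272]
eef_rot: [-3.142, 0.0, 2.688]
force: [1.4, -0.6, -0.1]
grip_width: 0.0599
grip_force: 0.0
time_s: 1.5
ee_pos: [0.3026, -0.0514, 0.2275]
eef_rot: [3.141, 0.0, 2.688]
force: [0.1, 0.3, -0.5]
grip_width: 0.0602
grip_force: 0.0
[-0.1297 -0.1577  0.0075] [-0.3199 -0.2284  0.0476] [-2.87672748e-01 -2.81915057e-01  2.10785405e+00  3.77276341e-05
  1.31522732e+00 -1.40441721e+00]
```

```bash
python3 -m crank '[[-0.026,-0.0315,0,0,0,0],[-0.026,-0.0315,0,0,0,0],[-0.026,-0.0315,0,0,0,0],[-0.026,-0.0315,0,0,0,0],[-0.026,-0.0315,0,0,0,0],[-0.038,-0.014,0,0,0,0],[-0.038,-0.014,0,0,0,0],[-0.038,-0.014,0,0,0,0],[-0.038,-0.014,0,0,0,0],[-0.038,-0.014,0,0,0,0]]'
python3 - <<'E'
from h import *
c=snap('wrist','w1'); print(c['extrinsics'].round(3).tolist(),c['fx'],proj(c,[[.503,-.4037,.03],[.58,-.446,.002],[.543,-.265,.014]]))
print(ctrl.get_obs()['ee_pos'])
E
```

```text
time_s: 2.5
ee_pos: [0.4916, -0.3956, 0.2269]
eef_rot: [3.141, -0.001, 2.688]
force: [-0.2, 0.7, 0.3]
grip_width: 0.0599
grip_force: 0.0
[[0.438, -0.865, -0.246, 0.419], [0.899, 0.421, 0.12, -0.362], [0.0, -0.274, 0.962, 0.384], [0.0, 0.0, 0.0, 1.0]] 357.02741286978625 [[283.23783363 199.71699982]
 [279.65662935 266.08134688]
 [417.92936198 173.17159486]]
[ 0.49391759 -0.39858722  0.22487534]
```

View pics/w1.png

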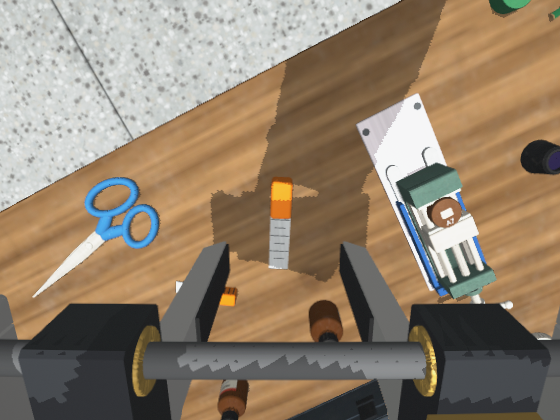

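The wrist view shows the orange grip at (282,195), the tip at (279,268), and the plate's near corners at (358,126) and (418,94). Next I refine these.

Run:
```python
from h import *
c=load('w1'); im=c['pixels']; hsv=cv2.cvtColor(im,cv2.COLOR_BGR2HSV)
print(im[180:224:4,282].tolist())
m=cv2.inRange(hsv,(3,140,60),(25,255,255)); m[:,:255]=0;m[:,305:]=0;m[:165]=0;m[230:]=0
k=max(cv2.findContours(m,cv2.RETR_EXTERNAL,cv2.CHAIN_APPROX_NONE)[0],key=cv2.contourArea)
print(cv2.boundingRect(k),cv2.minAreaRect(k))
# wedge edges per row (steel+orange): table is brown sat
for r in range(176,276,6):
    row=hsv[r,255:310]; w=np.where((row[:,1]<70)|((row[:,1]>215)))[0]+255
    print(r,w.min() if len(w) else None,w.max() if len(w) else None)
# cradle plate: edges via lines of bright low-sat
g=cv2.inRange(hsv,(0,0,120),(179,60,255)); g[:,:340]=0; g[:80]=0; g[310:]=0
k=max(cv2.findContours(g,cv2.RETR_EXTERNAL,cv2.CHAIN_APPROX_NONE)[0],key=cv2.contourArea)
ap=cv2.approxPolyDP(k,3,True).reshape(-1,2); print(ap.tolist()); print(plane(c,ap,.006)[:,:2].round(4).tolist())
cv2.imwrite('pics/crop2.png',np.hstack([cv2.resize(im[165:285,240:320],None,fx=5,fy=5,interpolation=cv2.INTER_CUBIC),cv2.resize(im[80:200,345:425],None,fx=5,fy=5,interpolation=cv2.INTER_CUBIC)]))
```

```text
[[22, 66, 123], [51, 184, 246], [54, 190, 246], [52, 188, 246], [52, 187, 246], [43, 159, 241], [34, 119, 222], [32, 118, 222], [33, 118, 221], [32, 118, 221], [142, 140, 137]]
(270, 176, 23, 43) ((280.81512451171875, 197.25283813476562), (21.89236068725586, 42.13410568237305), 2.4895527362823486)
176 None None
182 273 290
188 272 291
194 None None
200 271 288
206 271 290
212 271 289
218 270 271
224 270 290
230 270 289
236 269 289
242 269 289
248 269 288
254 269 288
260 269 288
266 268 287
272 None None
[[416, 93], [356, 126], [432, 290], [395, 204], [396, 200], [404, 204], [435, 275], [395, 184], [426, 164], [446, 165]]
[[0.4669, -0.2358], [0.4706, -0.3039], [0.6861, -0.2961], [0.5671, -0.2978], [0.5633, -0.2952], [0.5715, -0.2888], [0.6689, -0.2864], [0.546, -0.2896], [0.5401, -0.2516], [0.5506, -0.2324]]
```

View pics/crop2.png

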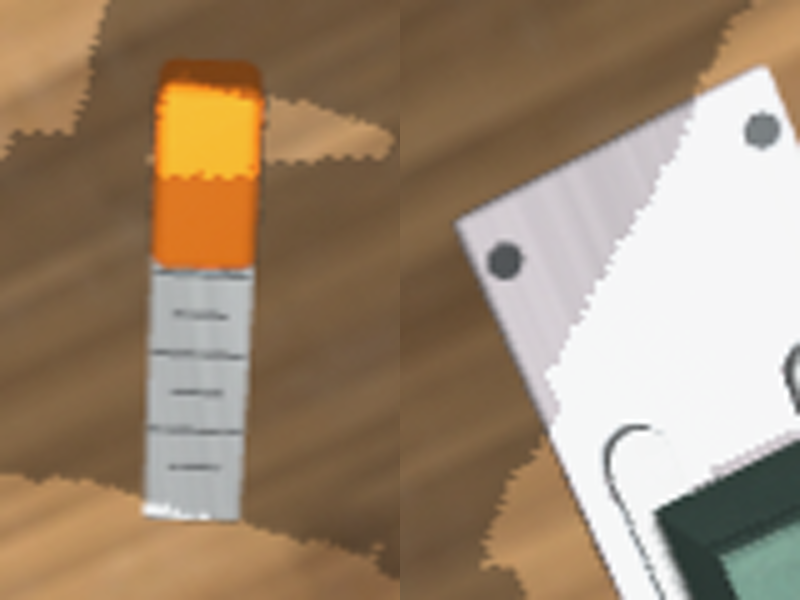

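```bash
cat >> h.py <<'E'
def edge(c,A,B,z,n=40,hw=.006):
    "sub-pixel plate edge: scan gray across the predicted world line A-B, fit a line (normal component robust)"
    A,B=np.array(A),np.array(B); d=(B-A)/np.linalg.norm(B-A); nrm=np.array([-d[1],d[0]])
    g=cv2.cvtColor(c['pixels'],cv2.COLOR_BGR2HSV)[:,:,1].astype(np.float32); out=[]
    s=np.linspace(-hw,hw,61)
    for t in np.linspace(.05,.95,n):
        P=A+(B-A)*t+s[:,None]*nrm; q=proj(c,np.c_[P,np.full(61,z)]).astype(np.float32)
        v=cv2.remap(g,q[:,0],q[:,1],cv2.INTER_LINEAR).ravel(); dv=np.abs(np.gradient(cv2.GaussianBlur(v,(1,9),0).ravel()))
        i=dv.argmax()
        if dv[i]>.8: out.append(P[i])
    vx,vy,x,y=cv2.fitLine(np.array(out,np.float32),cv2.DIST_HUBER,0,1e-4,1e-4).ravel()
    yaw=np.arctan2(vy,vx)
    return np.array([x,y]),yaw,len(out)
E
python3 - <<'E'
from h import *
w=load('w1');t=load('top0')
top=plane(w,[[271.7,182.5],[292,183.5],[270.5,218],[291,218.5]],.03); tip=plane(w,[[268.6,268.2],[288,269]],.002)
print('top',top.round(4).tolist(),'tip',tip.round(4).tolist())
a,b=top.mean(0),tip.mean(0); v=b-a; print(a,b,np.hypot(*v[:2]),np.arctan2(v[1],v[0]))
v=top[2:].mean(0)-top[:2].mean(0); print('len',np.hypot(*v[:2]))
for n,c in (('top',t),('w',w)):
  for nm,A,B in (('L',(.470,-.2325),(.54,-.231)),('Llong',(.470,-.2325),(.68,-.226)),('R',(.472,-.303),(.54,-.3005)),('Rlong',(.472,-.303),(.68,-.297)),('near',(.4685,-.235),(.4695,-.300))):
    p,y,k=edge(c,A,B,.006); print(n,nm,p.round(4),round(float(y),4),k,'y@.543',round(float(p[1]+np.tan(y)*(.543-p[0])),4))
E
```

```text
top [[0.4817, -0.4063, 0.03], [0.4916, -0.3883, 0.03], [0.5149, -0.4243, 0.03], [0.5247, -0.4053, 0.03]] tip [[0.5768, -0.4589, 0.002], [0.5877, -0.4389, 0.002]]
[ 0.50322724 -0.40603245  0.03      ] [ 0.58220691 -0.44885398  0.002     ] 0.08984136913713527 -0.4968228126660119
len 0.03751705057966673
top L [ 0.5027 -0.2305] 0.004 40 y@.543 -0.2304
top Llong [ 0.5702 -0.2302] -0.0014 40 y@.543 -0.2302
top R [ 0.5076 -0.3017] -0.001 40 y@.543 -0.3017
top Rlong [ 0.5903 -0.2971] 0.0599 40 y@.543 -0.2999
top near [ 0.4683 -0.2654] 1.5696 40 y@.543 63.481
w L [ 0.5073 -0.2327] 0.0206 40 y@.543 -0.232
w Llong [ 0.5702 -0.2303] 0.0347 40 y@.543 -0.2313
w R [ 0.5065 -0.3035] 0.0242 40 y@.543 -0.3026
w Rlong [ 0.5693 -0.2999] 0.0587 40 y@.543 -0.3015
w near [ 0.4669 -0.2618] -1.5512 40 y@.543 -4.1473
```

```bash
python3 -m crank '[[0,0,0.03,0,0,0.046],[0,0,0.03,0,0,0]]'
python3 - <<'E'
from h import *
print(tool([.5031,-.4050,.027]))
E
```

```text
time_s: 2.75
ee_pos: [0.4909, -0.3948, 0.1661]
eef_rot: [3.142, -0.0, 2.64]
force: [-0.0, -0.3, -0.8]
grip_width: 0.0599
grip_force: 0.0
[-0.0157 -0.0031  0.1391]
```

```bash
python3 -m crank '[[0,0,0,0,0,0],[0,0,0,0,0,0]]'
python3 - <<'E'
from h import *
print(tool([.5031,-.4050,.027]))
E
```

```text
time_s: 2.95
ee_pos: [0.4907, -0.3946, 0.1681]
eef_rot: [3.142, -0.0, 2.642]
force: [-0.4, -0.2, 1.5]
grip_width: 0.0602
grip_force: 0.0
[-0.0159 -0.0032  0.141 ]
```

```bash
python3 -m crank '[[-0.008,-0.0016,0.035,0,0,0],[-0.008,-0.0016,0.035,0,0,0],[0,0,0,0,0,0],[0,0,0,0,0,0],[0,0,0,0,0,0]]'
python3 - <<'E'
from h import *
c=snap('wrist','w2'); im=c['pixels']
print(ctrl.get_obs()['ee_pos'],tool([.5031,-.4050,.027]))
print(proj(c,[[.5031,-.405,.03],[.5822,-.4488,.002]]))
cv2.imwrite('pics/w2v.png',im)
E
```

```text
time_s: 3.45
ee_pos: [0.5039, -0.4056, 0.1005]
eef_rot: [-3.141, 0.004, 2.642]
force: [0.1, -0.1, 0.6]
grip_width: 0.0599
grip_force: 0.0
[ 0.50382913 -0.40557993  0.10034209] [0.0012 0.0002 0.0733]
[[286.55082154 225.91443794]
 [285.41264103 318.43195242]]
```

View pics/w2v.png

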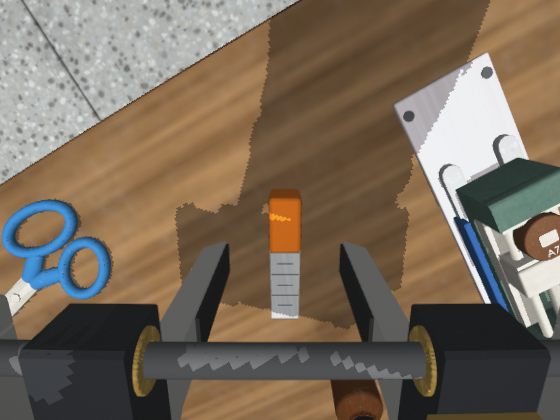

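Orange top centre is at (285,224) and tip at (285,317). Both match the prediction, centred between the fingers. Descending and gripping.

```bash
python3 -m crank '[[0.001,0,0.035,0,0,0],[0,0,0.025,0,0,0],[0,0,0.013,0,0,0],[0,0,0,0,0,0],[0,0,0,0,0,0]]' && python3 -m crank '[[0,0,0,0,0,0],[0,0,0,0,0,0],[0,0,0,0,0,0],[0,0,0,0,0,0],[0,0,0,0,0,0],[0,0,0,0,0,0]]' 0.01 45
```

```text
time_s: 4.0
ee_pos: [0.5029, -0.4051, 0.0261]
eef_rot: [-3.141, 0.002, 2.642]
force: [-0.2, 0.1, 0.5]
grip_width: 0.0599
grip_force: 0.0
time_s: 4.6
ee_pos: [0.5024, -0.4046, 0.0245]
eef_rot: [-3.142, 0.0, 2.642]
force: [-0.7, -0.6, 0.8]
grip_width: 0.0221
grip_force: 45.0
```

```bash
python3 -m crank '[[0,0,-0.02,0,0,0],[0,0,-0.03,0,0,0],[0.034,0.02,0,0,0,0],[0.034,0.02,0,0,0,0],[0.034,0.02,0,0,0,0],[0.034,0.02,0,0,0,-0.13],[0,0,0,0,0,-0.13],[0,0,0,0,0,-0.13],[0,0,0,0,0,-0.13],[0,0,0,0,0,0]]' && python3 -m crank '[[0,0,0,0,0,0],[0,0,0,0,0,0],[0,0,0,0,0,0]]'
python3 - <<'E'
from h import *
c=snap('wrist','w3'); print(ctrl.get_obs()['ee_pos'])
E
```

```text
time_s: 5.6
ee_pos: [0.4212, -0.2691, 0.0744]
eef_rot: [3.142, -0.0, -3.119]
force: [-0.3, -0.9, -2.1]
grip_width: 0.0216
grip_force: 45.0
time_s: 5.9
ee_pos: [0.4213, -0.2692, 0.0744]
eef_rot: [3.141, -0.0, -3.123]
force: [-0.2, 0.7, -2.9]
grip_width: 0.022
grip_force: 45.0
[ 0.42128072 -0.26915634  0.07438469]
```

View pics/w3.png

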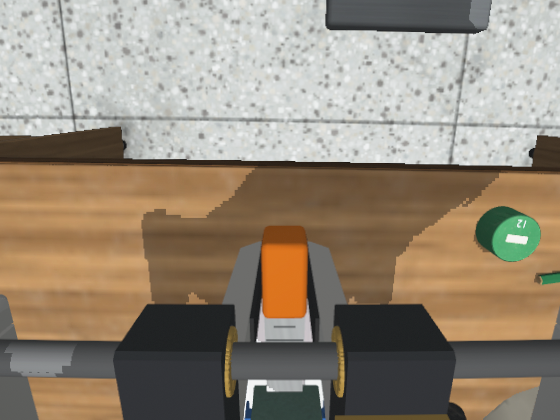

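The wedge is held square (orange at (285,270)), but the gripper hides the slot from the wrist camera. The other two views should show tip and slot.

Run:
```python
from h import *
c=snap('scene','s4'); t=snap('top','t4')
A=cv2.resize(c['pixels'][170:270,190:310],None,fx=5,fy=5,interpolation=cv2.INTER_CUBIC)
B=cv2.resize(t['pixels'][180:280,236:276],None,fx=5,fy=5,interpolation=cv2.INTER_CUBIC)
cv2.imwrite('pics/v4.png',np.hstack([A,B]))
tipw=[[.5113,-.2675,.05]]
print(proj(c,tipw),proj(t,tipw))
for cc in (c,t): print(proj(cc,[[.4677,-.268,.006],[.5415,-.2668,.014]]).round(1).tolist())
```

```text
[[237.97650689 212.00572676]] [[256.62083365 229.75880078]]
[[227.1, 242.7], [247.0, 219.6]]
[[257.9, 251.8], [257.2, 215.3]]
```

View pics/v4.png

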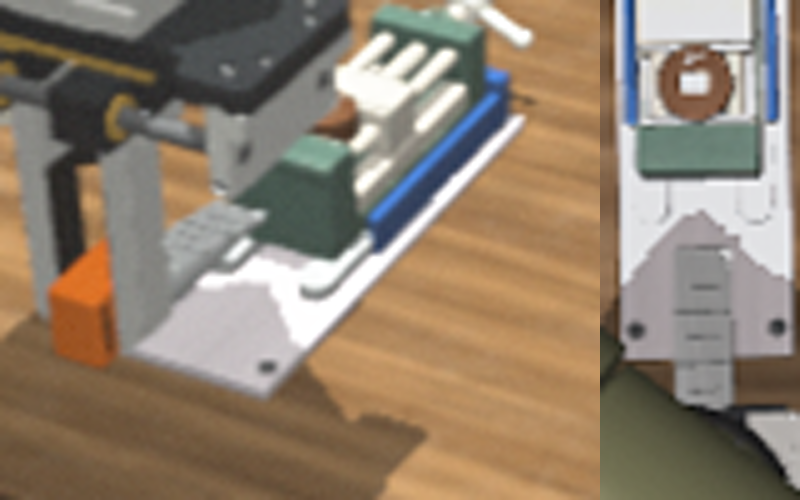

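The top crop shows the tip centre at (256.4,229.4), slot nose inner edges at columns ~250 and ~264, and plate edges at row 250 at columns 240.4 and 274.4. I'll quantify the offset.

Run:
```python
from h import *
t=load('t4'); im=t['pixels']
print('slot',plane(t,[[257.0,221]],.014)); print('tip',plane(t,[[256.4,229.4]],.05),'back',plane(t,[[256.8,258]],.055))
p=plane(t,[[240.4,248],[274.4,248]],.006); print(p,p.mean(0))
g=cv2.cvtColor(im,cv2.COLOR_BGR2GRAY).astype(int); h=cv2.cvtColor(im,cv2.COLOR_BGR2HSV)[:,:,1]
for r in (216,218,220,222,224,226,228): print(r,g[r,238:278].tolist())
for r in (236,242,248): print(r,g[r,238:278].tolist())
for r in range(206,250,6):
    w=np.where(h[r,232:282]<60)[0]+232; P=plane(t,[[w.min()-.5,r],[w.max()+.5,r]],.006); print(r,w.min(),w.max(),P.mean(0).round(4),P[0,1]-P[1,1])
print(ctrl.get_obs()['eef_rot'],ctrl.get_obs()['ee_pos'])
```

```text
slot [[ 0.52994488 -0.26646666  0.014     ]]
tip [[ 0.51200018 -0.26706908  0.05      ]] back [[ 0.45662371 -0.26814531  0.055     ]]
[[ 0.47545451 -0.2324165   0.006     ]
 [ 0.47523898 -0.3015014   0.006     ]] [ 0.47534674 -0.26695895  0.006     ]
216 [103, 118, 212, 230, 227, 230, 216, 201, 202, 203, 204, 183, 194, 204, 203, 202, 202, 203, 201, 228, 235, 235, 236, 235, 236, 228, 232, 235, 235, 233, 230, 228, 222, 225, 231, 194, 128, 107, 110, 110]
218 [99, 99, 208, 229, 226, 225, 226, 226, 226, 226, 228, 195, 216, 227, 226, 227, 226, 226, 226, 226, 226, 226, 226, 226, 226, 218, 222, 226, 225, 226, 226, 228, 197, 217, 231, 200, 128, 98, 103, 103]
220 [97, 94, 207, 230, 225, 225, 226, 225, 226, 226, 228, 190, 214, 227, 226, 226, 226, 227, 226, 226, 225, 226, 225, 226, 227, 211, 219, 226, 226, 226, 226, 228, 184, 213, 230, 204, 132, 94, 99, 99]
222 [101, 95, 206, 229, 226, 226, 226, 226, 226, 227, 226, 164, 206, 229, 224, 222, 224, 185, 155, 206, 227, 227, 226, 226, 226, 205, 215, 226, 227, 227, 227, 220, 224, 227, 228, 228, 157, 96, 101, 101]
224 [110, 99, 207, 229, 226, 226, 215, 
[... 1025 characters left out ...]
159, 161, 160, 157, 150, 148, 144, 146, 148, 143, 142, 142, 143, 142, 143, 125, 148, 161, 161, 160, 160, 163, 165, 165, 165, 166, 170, 117, 66, 70, 70]
206 239 273 [ 0.561 -0.264  0.006] 0.07150991882163221
212 240 273 [ 0.5487 -0.265   0.006 ] 0.06940998054999237
218 240 274 [ 0.5364 -0.2661  0.006 ] 0.07139445601285865
224 240 274 [ 0.5242 -0.2661  0.006 ] 0.07133671730034868
230 240 274 [ 0.5119 -0.2661  0.006 ] 0.07127998678916986
236 240 274 [ 0.4997 -0.2661  0.006 ] 0.07122426033730883
242 240 274 [ 0.4875 -0.2661  0.006 ] 0.07116953403355031
248 240 274 [ 0.4753 -0.2661  0.006 ] 0.07111580419600136
[ 3.14155928e+00 -1.18226045e-04 -3.12222961e+00] [ 0.42126468 -0.26918941  0.07440342]
```

```bash
python3 -m crank '[[0,0.0013,0.02,0,0,0],[0,0,0.017,0,0,0],[0,0,0,0,0,0],[0,0,0,0,0,0]]' && python3 -m crank '[[0,0,0.002,0,0,0],[0,0,0.002,0,0,0],[0,0,0,0,0,0],[0,0,0,0,0,0]]' && python3 -m crank '[[0,0,0.002,0,0,0],[0,0,0,0,0,0],[0,0,0,0,0,0]]'
```

```text
time_s: 6.45
ee_pos: [0.4214, -0.2679, 0.0378]
eef_rot: [3.141, -0.0, -3.122]
force: [-0.1, -0.2, -1.1]
grip_width: 0.0217
grip_force: 45.0
time_s: 6.85
ee_pos: [0.4213, -0.2679, 0.0336]
eef_rot: [-3.141, 0.0, -3.121]
force: [-0.4, -0.3, -1.5]
grip_width: 0.0216
grip_force: 45.0
time_s: 7.15
ee_pos: [0.4213, -0.2679, 0.0314]
eef_rot: [3.142, -0.0, -3.121]
force: [-0.4, -0.7, -2.6]
grip_width: 0.0214
grip_force: 45.0
```

```bash
python3 -m crank '[[0,0,0.001,0,0,0],[0,0,0,0,0,0],[0,0,0,0,0,0]]' && python3 -m crank '[[0,0,0.001,0,0,0],[0,0,0,0,0,0],[0,0,0,0,0,0]]'
python3 - <<'E'
from h import *
c=snap('scene','s5'); t=snap('top','t5')
A=cv2.resize(c['pixels'][170:270,190:310],None,fx=5,fy=5,interpolation=cv2.INTER_CUBIC)
B=cv2.resize(t['pixels'][180:280,236:276],None,fx=5,fy=5,interpolation=cv2.INTER_CUBIC)
cv2.imwrite('pics/v5.png',np.hstack([A,B]))
E
```

```text
time_s: 7.45
ee_pos: [0.4213, -0.2679, 0.0305]
eef_rot: [-3.141, 0.0, -3.121]
force: [-0.3, -0.5, -0.8]
grip_width: 0.0218
grip_force: 45.0
time_s: 7.75
ee_pos: [0.4213, -0.268, 0.03]
eef_rot: [-3.141, 0.0, -3.121]
force: [-5.3, 1.7, 8.3]
grip_width: 0.0216
grip_force: 45.0
```

View pics/v5.png

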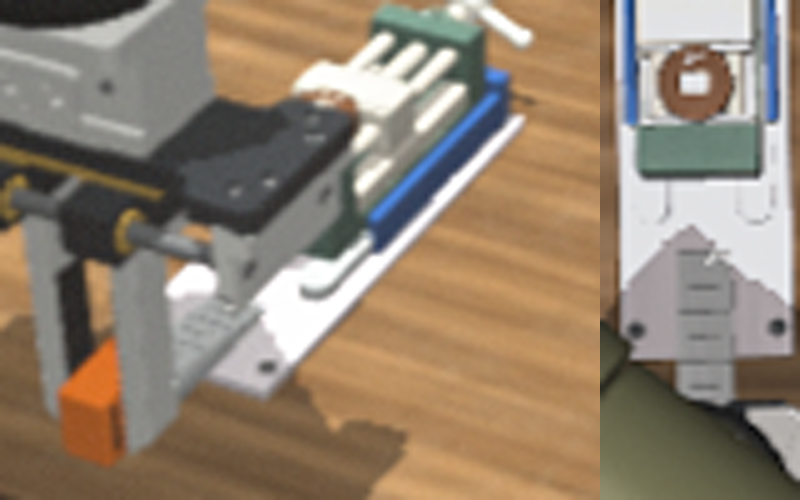

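The wedge is now on the plate (8 N reaction). The scene view shows the orange block at (212,253) behind the plate; in the top view the tip is near (257.5,230). I'll measure the lateral offset numerically.

Run:
```python
from h import *
t=load('t5'); im=t['pixels']; g=cv2.cvtColor(im,cv2.COLOR_BGR2GRAY).astype(int)
for r in (218,220,222,230,232,235,238,241,244,247,250,253,256): print(r,g[r,238:278].tolist())
# predicted wedge edges and slot edges
o=ctrl.get_obs(); print(o['ee_pos'],o['eef_rot'][2]+np.pi)
```

```text
218 [99, 99, 209, 230, 226, 226, 226, 226, 226, 227, 229, 196, 217, 228, 227, 226, 227, 227, 227, 226, 227, 227, 226, 226, 227, 218, 223, 227, 226, 227, 226, 228, 198, 218, 231, 201, 127, 98, 102, 102]
220 [98, 96, 208, 230, 225, 226, 226, 226, 226, 226, 229, 191, 215, 228, 226, 226, 226, 226, 226, 226, 226, 226, 226, 226, 227, 211, 219, 227, 226, 226, 227, 228, 186, 213, 231, 206, 132, 96, 99, 99]
222 [102, 96, 208, 230, 226, 226, 226, 227, 227, 228, 226, 163, 207, 228, 227, 226, 226, 226, 226, 226, 226, 226, 226, 226, 227, 205, 215, 226, 227, 227, 228, 221, 225, 227, 228, 229, 158, 97, 100, 104]
230 [118, 117, 211, 229, 227, 226, 226, 228, 225, 184, 160, 162, 163, 140, 116, 114, 115, 117, 117, 114, 165, 168, 173, 178, 217, 227, 226, 226, 226, 226, 226, 225, 226, 226, 227, 232, 169, 110, 116, 118]
232 [121, 93, 205, 230, 227, 228, 225, 182, 156, 160, 162, 163, 163, 152, 142, 142, 139, 141, 140, 197, 170, 138, 135, 184, 219, 228, 227, 226, 226, 226, 226, 226, 226, 226, 227, 232, 167, 106, 111, 111]
235 [119, 92, 206, 229, 184, 153, 155, 156, 159, 161, 161, 160, 163, 154, 141, 144, 14
[... 825 characters left out ...]
6, 138, 145, 129, 149, 162, 161, 159, 160, 165, 167, 155, 134, 156, 175, 118, 63, 63, 66]
250 [72, 67, 61, 49, 120, 156, 161, 162, 162, 162, 162, 162, 161, 156, 152, 149, 146, 148, 148, 144, 144, 144, 144, 146, 131, 145, 156, 157, 155, 155, 158, 158, 162, 163, 163, 167, 119, 79, 80, 79]
253 [64, 46, 49, 53, 54, 51, 50, 66, 75, 76, 77, 76, 72, 120, 150, 153, 150, 149, 151, 147, 144, 144, 146, 149, 113, 79, 74, 76, 76, 76, 77, 77, 78, 78, 78, 79, 78, 79, 79, 78]
256 [55, 72, 77, 76, 74, 70, 67, 63, 60, 51, 51, 52, 59, 118, 149, 151, 142, 139, 140, 141, 136, 138, 143, 146, 115, 76, 68, 69, 70, 69, 67, 67, 66, 68, 67, 67, 68, 67, 67, 69]
[ 0.42128191 -0.26799707  0.03001267] 0.020227947385766498
```

Tip centre ≈256.3 px against slot centre ≈256.3 px, so it's centred to within 1 mm. Sliding in.

```bash
python3 -m crank '[[0,0,-0.0005,0,0,0],[-0.008,0,0,0,0,0],[-0.008,0,0,0,0,0],[-0.008,0,0,0,0,0],[0,0,0,0,0,0],[0,0,0,0,0,0]]' && python3 -m crank '[[-0.008,0,0,0,0,0],[-0.008,0,0,0,0,0],[-0.008,0,0,0,0,0],[0,0,0,0,0,0],[0,0,0,0,0,0]]'
```

```text
time_s: 8.45
ee_pos: [0.446, -0.2676, 0.0303]
eef_rot: [-3.141, 0.002, -3.121]
force: [3.9, 0.4, 3.6]
grip_width: 0.0216
grip_force: 45.0
time_s: 8.95
ee_pos: [0.4696, -0.2671, 0.0304]
eef_rot: [-3.141, 0.001, -3.121]
force: [2.4, 0.2, 6.4]
grip_width: 0.0216
grip_force: 45.0
```

```bash
python3 -m crank '[[-0.005,0,0,0,0,0],[0,0,0,0,0,0],[0,0,0,0,0,0]]'; for i in 1; do python3 -m crank '[[-0.003,0,0,0,0,0],[0,0,0,0,0,0],[0,0,0,0,0,0]]'; python3 -m crank '[[-0.003,0,0,0,0,0],[0,0,0,0,0,0],[0,0,0,0,0,0]]';  python3 -m crank '[[-0.003,0,0,0,0,0],[0,0,0,0,0,0],[0,0,0,0,0,0]]'; done
```

```text
time_s: 9.25
ee_pos: [0.474, -0.267, 0.0305]
eef_rot: [-3.141, -0.0, -3.121]
force: [-3.6, -0.0, 9.6]
grip_width: 0.0216
grip_force: 45.0
time_s: 9.55
ee_pos: [0.4767, -0.2669, 0.0305]
eef_rot: [-3.141, -0.001, -3.121]
force: [-5.8, 0.6, 13.1]
grip_width: 0.0219
grip_force: 45.0
time_s: 9.85
ee_pos: [0.4797, -0.2669, 0.0305]
eef_rot: [-3.141, -0.001, -3.121]
force: [-6.0, 0.8, 13.0]
grip_width: 0.022
grip_force: 45.0
time_s: 10.15
ee_pos: [0.4824, -0.2668, 0.0305]
eef_rot: [3.142, -0.002, -3.121]
force: [-8.6, 0.1, 13.9]
grip_width: 0.0213
grip_force: 45.0
```

```bash
python3 -m crank '[[-0.003,0,0,0,0,0],[0,0,0,0,0,0],[0,0,0,0,0,0]]'; python3 -m crank '[[-0.003,0,0,0,0,0],[0,0,0,0,0,0],[0,0,0,0,0,0]]';  python3 -m crank '[[-0.003,0,0,0,0,0],[0,0,0,0,0,0],[0,0,0,0,0,0]]'
python3 - <<'E'
from h import *
c=snap('scene','s6'); t=snap('top','t6'); w=snap('wrist','w6')
A=cv2.resize(c['pixels'][170:270,190:310],None,fx=5,fy=5,interpolation=cv2.INTER_CUBIC)
B=cv2.resize(t['pixels'][180:280,236:276],None,fx=5,fy=5,interpolation=cv2.INTER_CUBIC)
cv2.imwrite('pics/v6.png',np.hstack([A,B]))
E
```

```text
time_s: 10.45
ee_pos: [0.4846, -0.2668, 0.0304]
eef_rot: [3.141, -0.004, -3.121]
force: [-16.2, 0.3, 18.8]
grip_width: 0.0219
grip_force: 45.0
time_s: 10.75
ee_pos: [0.4873, -0.2668, 0.0305]
eef_rot: [3.141, -0.004, -3.122]
force: [-18.9, 0.3, 19.2]
grip_width: 0.0218
grip_force: 45.0
time_s: 11.05
ee_pos: [0.4903, -0.2667, 0.0305]
eef_rot: [3.141, -0.004, -3.122]
force: [-19.6, -0.5, 19.1]
grip_width: 0.0215
grip_force: 45.0
```

View pics/v6.png

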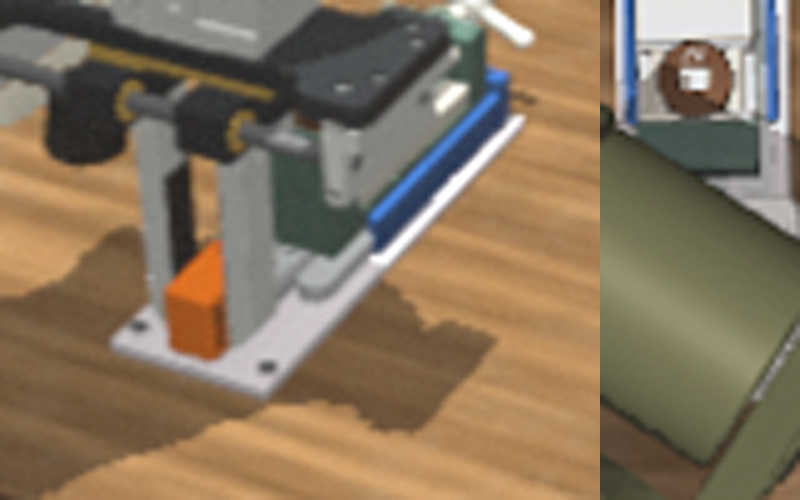

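Contact began at TCP x≈0.483 (force jump, matching geometry), so lift is now about 1.4 mm. The block sits centred on the plate. Pushing another 5 mm.

```bash
python3 -m crank '[[-0.003,0,0,0,0,0],[-0.0025,0,0,0,0,0],[0,0,0,0,0,0],[0,0,0,0,0,0],[0,0,0,0,0,0]]'
python3 - <<'E'
from h import *
c=snap('scene','s7'); t=load('top0')
A=cv2.resize(c['pixels'][195:255,205:265],None,fx=10,fy=10,interpolation=cv2.INTER_CUBIC)
cv2.imwrite('pics/v7.png',A)
o=ctrl.get_obs(); print(o['ee_pos'],o['force'])
d=np.array([.9998,.02,0]); n=np.array([-.02,.9998,0]); O=np.array([.542,-.2663,0])
# expected wedge rear bottom/top corners (tip at 42) & plate near corners, in crop coords
P=[O+x*d+y*n+[0,0,z] for x,y,z in ((-68,-11,6),(-68,11,6),(-68,-11,36),(-68,11,36),(-74,-35,6),(-74,35,6),(0,-23,14),(0,-23,58))] if 0 else [O+(x*d+y*n)/1e3+[0,0,z/1e3] for x,y,z in ((-68,-11,6),(-68,11,6),(-68,-11,36),(-68,11,36),(-74,-35,6),(-74,35,6),(0,-23,14),(0,-23,58))]
print(((proj(c,P)-[205,195])*10).round().tolist())
E
```

```text
time_s: 11.7
ee_pos: [0.4958, -0.2666, 0.0304]
eef_rot: [3.141, -0.004, -3.122]
force: [-19.1, -1.0, 19.6]
grip_width: 0.0219
grip_force: 45.0
[ 0.49579848 -0.26665504  0.03045353] [-18.99528345  -1.27110368  18.87300681]
[[287.0, 475.0], [189.0, 444.0], [277.0, 345.0], [177.0, 315.0], [379.0, 527.0], [67.0, 427.0], [519.0, 274.0], [510.0, 85.0]]
```

View pics/v7.png

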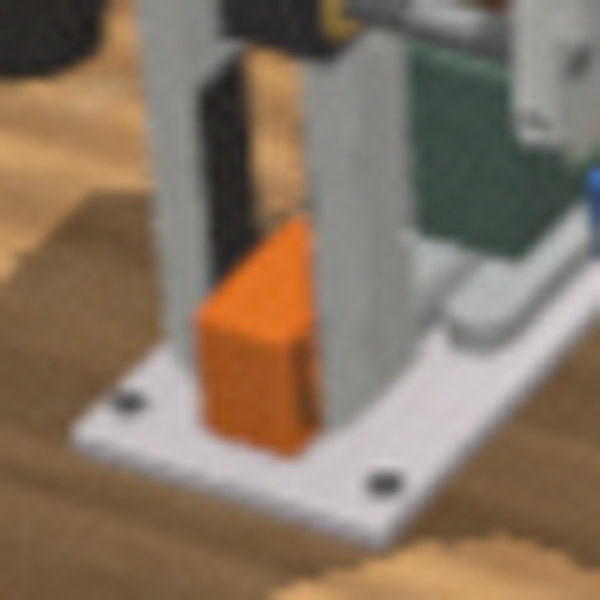

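Run:
```python
from h import *
O=np.array([.542,-.2663,.014]); 
for f in ('scene0','s4','s6','s7'):
    c=load(f); im=c['pixels'].astype(float); sat=(im[:,:,1]-im[:,:,2])/(im.sum(2)+1)  # green-ness, shadow-tolerant
    g=cv2.cvtColor(c['pixels'],cv2.COLOR_BGR2GRAY).astype(int)
    out=[]
    for col in range(246,258):
        s=sat[205:230,col]; hi,lo=np.median(s[4:9]),0.0; th=hi/2
        i=np.where(s[5:]<th)[0]; i=(i[0] if len(i) else 0)+5
        out.append(round(205+i-1+(s[i-1]-th)/(s[i-1]-s[i]+1e-9),2))
    print(f,out)
    print(g[208:228,252].tolist())
print(proj(load('s7'),[[.542,-.28,.014],[.542,-.28,.017]]))
```

```text
scene0 [np.float64(218.58), np.float64(218.98), np.float64(219.13), np.float64(219.4), np.float64(219.87), np.float64(220.28), np.float64(220.4), np.float64(220.88), np.float64(221.01), np.float64(221.51), np.float64(221.51), np.float64(220.7)]
[82, 85, 85, 86, 87, 82, 84, 85, 85, 86, 85, 84, 86, 146, 239, 252, 252, 251, 252, 221]
s4 [np.float64(218.46), np.float64(218.92), np.float64(219.18), np.float64(219.48), np.float64(220.03), np.float64(220.27), np.float64(220.39), np.float64(220.77), np.float64(221.12), np.float64(221.5), np.float64(221.4), np.float64(220.6)]
[82, 81, 83, 80, 82, 79, 79, 82, 80, 81, 82, 79, 83, 147, 241, 253, 253, 252, 252, 222]
s6 [np.float64(218.15), np.float64(218.57), np.float64(218.66), np.float64(219.02), np.float64(219.05), np.float64(219.32), np.float64(219.76), np.float64(220.2), np.float64(220.56), np.float64(210.53), np.float64(210.45), np.float64(205.53)]
[69, 69, 71, 73, 69, 71, 72, 71, 71, 69, 70, 73, 102, 136, 159, 173, 176, 177, 175, 153]
s7 [np.float64(217.37), np.float64(217.8), np.float64(218.39), np.float64(218.55), np.float64(218.82), np.float64(219.29), np.float64(219.54), np.float64(219.85), np.float64(220.18), np.float64(220.18), np.float64(220.41), np.float64(220.02)]
[70, 71, 70, 68, 69, 69, 71, 71, 72, 72, 70, 76, 121, 138, 158, 172, 179, 179, 176, 155]
[[252.77649334 221.23644709]
 [252.7106677  219.98341227]]
```

The vice's near edge rose by ≈0.98 px at 0.42 px/mm, so the lift is ≈2.4 mm. That agrees with the 12.8 mm pushed past contact at 1:5. Settling briefly, then handing in.

```bash
python3 -m crank '[[0,0,0,0,0,0],[0,0,0,0,0,0],[0,0,0,0,0,0]]' && python3 -c "
from station import ctrl
print(ctrl.hand_in())"
```

```text
time_s: 12.05
ee_pos: [0.4958, -0.2667, 0.0305]
eef_rot: [3.141, -0.004, -3.122]
force: [-18.6, -0.6, 19.5]
grip_width: 0.0221
grip_force: 45.0
the job is handed in; nothing more can be done
None
```

I handed the job in at about 12 s: the wedge is still gripped in the slot and holds the vice's near end about 2.4 mm above the rails, measured from the scene camera, but the hand-in returned no verdict.

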